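# Take the spun tube out of the bench centrifuge and hold it upright for inspection

## Task

The run in the small bench centrifuge is over: lift its hinged lid (there is a grab bar along its front) until it rests fully open on its stop, then draw the tube at the back of the rotor (the one nearest the lid's hinge) out of its slanted sleeve. Turn it upright without letting it tip much further over on the way, and finish still holding it in the gripper, upright and still, with its lower tip at least 20 cm above the bench so that its contents can be checked. The lid stays open, the balance tube at the front of the rotor stays in its sleeve, and the things standing around on the bench stay where they are.

Things in the scene. Friction and masses are not known exactly. Their poses are not given: they have to be found in the camera images.
- centrifuge: small white bench centrifuge, fixed to the bench: housing 200 mm deep (its x, from -95 at the front to +105 mm at the back), 190 mm wide (its y), 105 mm high, plus the lid. Origin on the bench under the rotor's axis; its x points from the front panel to the hinge at the back, z up. In the top is a round chamber 162 mm across, open when the lid is up.
- lid (a joint): lid hinge, rad: 0 = shut, 1.66 = fully open, leaning back on its stop. A stiff friction hinge: the lid stays wherever it is left; lifting it takes about 3 N at the bar. A wall shelf overhangs the back of the bench 0.43 m above it, from x = 0.64 m on: keep the hand clear of it at the end of the swing, e.g. by leaning the hand towards the robot.
- lid_hinge (a point): middle of the lid's hinge line, which runs along the centrifuge's y at the top of the housing's back edge (99 mm behind the rotor's axis, 105 mm above the bench). Opening swings the lid's front edge up, then back. The lid's underside is level with this line: a flat rim round a 146 mm round opening centred 98 mm from the hinge, wide at its corners.
- lid_bar (a point): middle of the lid's grab bar: round, 11 mm thick, along the centrifuge's y, 80 mm long, 32 mm out from the lid's front face (26 mm clear gap), nothing under it. Lid shut: 225 mm in front of and 20 mm above the hinge line; it swings on a circle about the hinge. The lid is a hood 190 mm long, 178 mm wide, 48 mm deep with a clear window.
- rotor: aluminium rotor with four sleeves a quarter turn apart, two empty; turns on its upright spindle against slight friction. Origin on the bench under the spindle, z up, x towards the sample tube. Sleeves slope 35 degrees from vertical, mouths leaning in (centre at radius 42 mm, 103 mm above the bench), bottoms outward; bore 19.5 mm, 40 mm deep, 29 mm outside. Spindle nut 18 mm across, top at 106 mm.
- sample_tube: the tube to take out: loose, 5 ml screw-cap tube, clear, shaft 17 mm thick with a conical lower end, blue ribbed cap 24 mm thick and 16 mm high, 72 mm long in all, 25 g. It sits in the sleeve nearest the lid's hinge. Origin at the lower tip, its z along the tube towards the cap; cap from z = 56 to 72 mm. Seated, the tip is 40 mm down the sleeve, and the cap and 16 mm of shaft stand out of it.
- balance_tube: identical tube in the opposite sleeve, on the front-panel side of the rotor; it stays there. Origin at its lower tip, z along the tube towards the cap.
- tube_rack: bystander: yellow wire rack with two capped tubes, 52 x 86 x 122 mm, origin under its centre
- reagent_bottle: bystander: amber bottle with screw cap, 56 mm across, 105 mm high, origin under its centre
- beaker_glass: bystander: small clear beaker, 57 mm across, 70 mm high, origin under its centre
- spatula: bystander: spatula lying on the bench, 205 x 98 x 13 mm overall, origin under its middle

How it is judged:
By the outcome, as a careful person would: the job done as asked, in the order asked, and still so for the second after the job is handed in, while the arm keeps its last pose, push and grip.
It also fails if it takes over 64 s, if anything falls off the work surface, if the arm or the gripper's body presses on something with over 40 N, if the wrist force passes 120 N, or if a joint passes its speed limit or range.

## Robot

A 6-joint arm with a two-finger parallel gripper is mounted at the origin on a cart in front of the work surface, level with it; the furniture and walls round the work are solid. World frame = base frame: x ahead of the robot, y to its left, z up, the work surface at z = 0. Lengths are in m, angles in rad, forces in N, time in s.
With the tool pointing down it reaches from about 0.25 to 0.725 m from the base axis. Payload 9.7 kg.
Tool frame: the origin (TCP) lies midway between the tips of the shut fingers; the grasp point (between the pads) lies 19 mm behind it; z points along the fingers, y is the line along which they close (so a half turn about z gives the same grasp; the last joint's range is limited). The gripper opens to 85 mm and grips with 20 to 120 N. Pads are 22 mm wide; open, the fingers measure 114 mm over their backs; the gripper's body (76 mm by 85 mm) begins 54 mm behind the grasp point. The pads swing forward as they close: fully open they stand 13 mm farther back than shut.
Start: joints at [1.278, 0.087, 0.176, 1.66, 0, 1.571], TCP at [0.159, 0.527, 0.231] pointing down, gripper open.
Joint ranges: [-3.13, 3.13], [-0.85, 1.81], [-1.15, 1.24], [-2.2, 2.28], [-1.44, 1.52], [-3.14, 3.14]. Speed limits (rad/s): [2.22, 2.22, 2.57, 3.14, 3.14, 3.14].

## Interface

Orientations are given as a unit quaternion [x, y, z, w].
In Python, from workcell import read_state, read_camera, camera_info, job_done gives the robot as it stands.
- The arm moves only by the tool servo_tool, never from a script. Its arguments are lists of equal length, an entry for each row: "turn": the turn, a rotation vector about the world's x, y, z in degrees, a list of three; "xyz": the shift along the world's x, y, z in m, a list of three; "claw": the opening, from 0 (shut) to 1 (fully open). A call has 1 to 12 rows; each row is the pose to reach, as a shift and turn from the pose commanded when the call began; what a row does not reach only later rows make up. A row lasts 1/8 s, in which the tool goes at most 62.5 mm and 10.7 degrees, less where a joint would pass 70% of its speed; a pose out of reach is approached as far as the arm can. A call with a gripper value outside its range is refused whole. The fingers move at their own pace and stop on an object; the grip force is fixed at half the most. Time passes only in rows, so rows that repeat a pose let the fingers close. It gives the time, the measured TCP pose, the force, the opening and the grip force at its end, in the units of the state.
- read_state(): the state, without advancing time (a new reading comes with each control period).
- read_camera(name): name is "scene" or "top" or "wrist"; returns the picture (384x512x3 uint8, red, green, blue); there is no depth.
- camera_info(name): a dict with "fovy" (degrees; the focal length in pixels is half the picture's height over the tangent of half this angle, whatever the lens; pixels are square), "cx", "cy" (the principal point, pixels), "world_to_cam" (4x4, takes a point from world to camera coordinates); the wrist camera has in their place "mount" (4x4, takes a point from camera to tool coordinates, whose origin is the TCP and whose axes are the flange's). Camera axes: x right, y down, z forward; pixel columns grow to the right and rows downward; lengths in m; the calibration is good to about 2 mm. The wrist camera is an equidistant fisheye: a pixel r from the principal point sees the ray r / f radians off the axis. A picture is of the moment at which its call begins: read the wrist's pose just before it. camera_info takes no time and is no camera call.
- job_done(): hands the job in; it is judged then, once.
The state is a dict: "time": time; "qpos": joint angles; "qd": joint speeds; "joint_efforts": joint torques, N m; "position": TCP position; "tcp_rot": TCP orientation; "force": force on the tool from outside, world axes, zero at the start; "wrist_torque": the same for the moment, N m; "opening": opening from 0.0 (shut) to 1.0 (fully open); "gripper_force": force on a finger pad.
Only numpy, scipy, OpenCV 4.12 (cv2) and the standard library are available. Lean on these libraries where they do the work, as an engineer would, in place of code of your own. Each camera call takes 0.05 s, during which the arm holds its last target. There are 200 camera calls.

## Working session

There is one attempt and no reset: what is moved stays moved. The work goes in short steps, Python scripts to look and compute and a tool call to move; the robot and the scene stay as the last step left them, time stands still between calls to the robot, and variables do not carry over. Pictures are saved under pics/ and viewed, at most 10 in all, crops included, and the job is handed in when it is done.

Besides the shell and the picture viewer there is one more tool, called after ">>>" by a JSON object that holds its "fn" and its "kwargs". servo_tool: Moves the arm, as the interface text tells. Its arguments: {"type":"object","properties":{"turn":{"type":"array"},"xyz":{"type":"array"},"claw":{"type":"array"}},"required":["turn","xyz","claw"]}

```bash
mkdir -p pics; ls; cat > h.py <<'E'
import numpy as np, cv2
from workcell import *
from scipy.spatial.transform import Rotation as R
def ray(name,u,v,info=None,st=None):
    i=info or camera_info(name)
    f=192/np.tan(np.radians(i["fovy"]/2))
    d=np.array([u-i["cx"],v-i["cy"]],float)
    if "mount" in i:
        r=np.hypot(*d);th=r/f
        dc=np.array([*(d/max(r,1e-9)*np.sin(th)),np.cos(th)])
        T=np.eye(4);T[:3,:3]=R.from_quat(st["tcp_rot"]).as_matrix();T[:3,3]=st["position"]
        M=T@np.array(i["mount"])
    else:
        dc=np.array([*(d/f),1]); M=np.linalg.inv(np.array(i["world_to_cam"]))
    d=M[:3,:3]@dc
    return M[:3,3],d/np.linalg.norm(d)
def plane(r,z): o,d=r; return o+d*(z-o[2])/d[2]
def tri(rs):
    A=0;b=0
    for o,d in rs:
        P=np.eye(3)-np.outer(d,d);A=A+P;b=b+P@o
    p=np.linalg.solve(A,b)
    return p,[np.linalg.norm((np.eye(3)-np.outer(d,d))@(p-o)) for o,d in rs]
E
python3 - <<'E'
from h import *
s=read_state();print(s)
a=[]
for n in("scene","top","wrist"):
    i=camera_info(n);print(n,i["fovy"],i["cx"],i["cy"]);
    if n!="wrist": print(np.linalg.inv(np.array(i["world_to_cam"])).round(3))
    else: print(np.array(i["mount"]).round(3))
    p=read_camera(n)[...,::-1];cv2.imwrite(f"pics/{n}0.png",p);a.append(p)
cv2.imwrite("pics/a.png",cv2.resize(a[0],(800,600)))
cv2.imwrite("pics/b.png",cv2.resize(a[1],(800,600)))
E
```

```text
pics
{'time': 0.0, 'qpos': array([ 1.27798996e+00,  8.74859402e-02,  1.75109994e-01,  1.65981696e+00,
       -7.01883731e-06,  1.57079803e+00]), 'qd': array([-2.82723066e-04, -1.69760303e-03,  4.81831181e-06, -4.08593102e-04,
        1.98153744e-03, -1.49580199e-03]), 'joint_efforts': array([-1.88672916e-04, -5.20387173e+01,  4.64806223e+01,  1.61794585e-02,
        2.13810904e-04,  6.03206018e-07]), 'position': array([0.15868389, 0.52635731, 0.23055648]), 'tcp_rot': array([ 1.45881550e-01,  9.89301817e-01, -6.91329669e-04, -9.83942804e-05]), 'force': array([-0.24806247, -0.17114014, -0.44339693]), 'wrist_torque': array([-0.00440929,  0.0338167 , -0.020068  ]), 'gripper_force': 0.0, 'opening': 0.9976794120861467}
scene 51.1709180052564 255.2878814834461 191.6783205228252
[[ 0.696 -0.372  0.614 -0.255]
 [-0.717 -0.388  0.579 -0.706]
 [ 0.023 -0.844 -0.536  0.763]
 [ 0.     0.     0.     1.   ]]
top 56.779372445478046 254.15144996359766 191.7144317960402
[[ 0.019 -0.995  0.096  0.401]
 [-1.    -0.021 -0.018 -0.002]
 [ 0.02  -0.095 -0.995  1.143]
 [ 0.     0.     0.     1.   ]]
wrist 65.70646984690485 255.77270886690735 191.43789346899163
[[-0.    -0.946 -0.323  0.082]
 [ 1.    -0.     0.    -0.001]
 [-0.    -0.323  0.946 -0.143]
 [ 0.     0.     0.     1.   ]]
```

View pics/a.png

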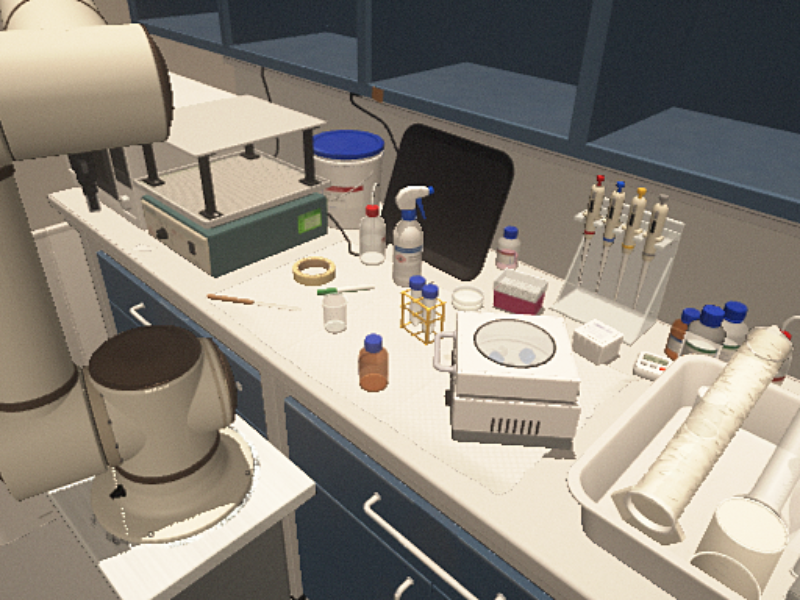

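View pics/b.png

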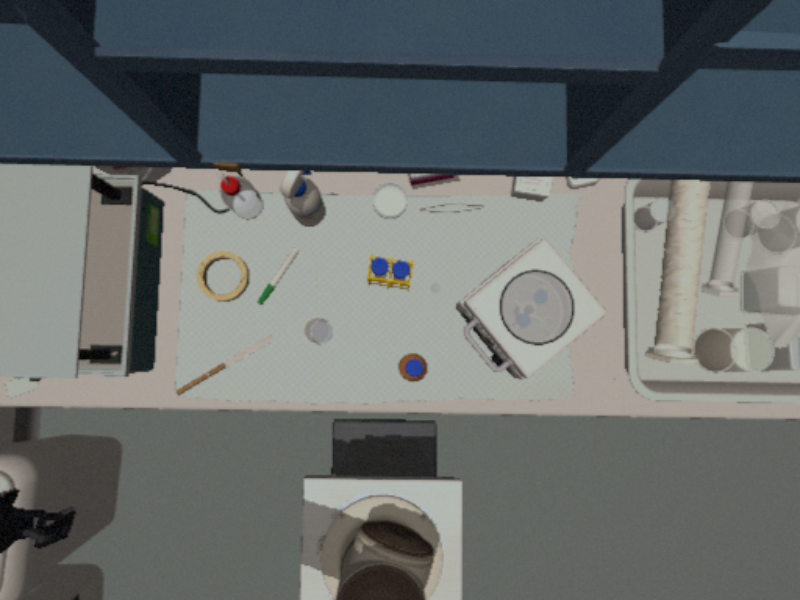

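The scene view (800 px) shows the centrifuge at about (515,375) with its grab bar at (445,352). In the top view the lid centre is about (537,306) and the bar about (484,347). Bottle, rack and beaker stand to its left. Next I take enlarged crops.

```bash
python3 - <<'E'
from h import *
t=cv2.imread("pics/top0.png")[145:250,285:395];s=cv2.imread("pics/scene0.png")[190:290,270:380]
a=cv2.resize(t,None,fx=3.6,fy=3.6,interpolation=cv2.INTER_CUBIC);b=cv2.resize(s,None,fx=3.6,fy=3.6,interpolation=cv2.INTER_CUBIC)
H=max(a.shape[0],b.shape[0]);o=np.zeros((H,a.shape[1]+b.shape[1],3),np.uint8);o[:a.shape[0],:a.shape[1]]=a;o[:b.shape[0],a.shape[1]:]=b
print(o.shape);cv2.imwrite("pics/c.png",o)
E
```

```text
(378, 792, 3)
```

View pics/c.png

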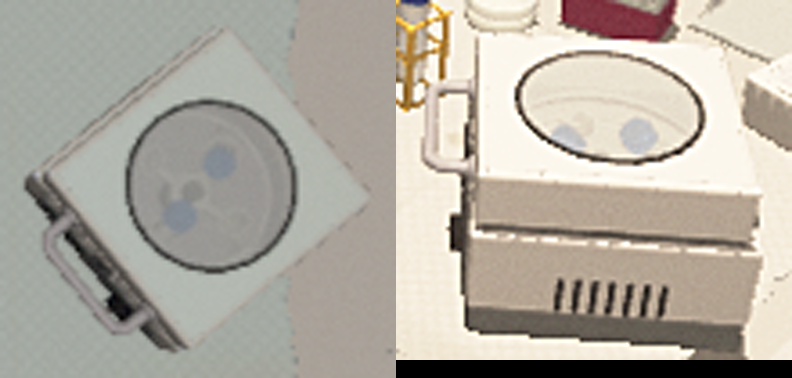

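The crops (3.6×) show, in the top view, lid corners at (45,180), (220,25), (365,195), (190,348), the window at (211,186) and the bar from (50,238) to (108,328). In the scene view the bar's middle is about (433,128) and the window centre about (610,107). The blue caps show through the window.

```bash
python3 - <<'E'
from h import *
T=lambda u,v: ray("top",285+(u+.5)/3.6-.5,145+(v+.5)/3.6-.5)
S=lambda u,v: ray("scene",270+(u-396+.5)/3.6-.5,190+(v+.5)/3.6-.5)
def pr(n,*a): p,e=tri(a);print(n,p.round(4),np.round(e,4));return p
w=pr("window",T(211,186),S(610,107))
c1=pr("cornerFL",T(45,180),S(478,38-0)) 
b=pr("barmid",T(79,283),S(433,128))
e1=pr("bar left end",T(50,238),S(433,88)); e2=pr("bar right end",T(108,328),S(434,168))
C=[plane(T(*c),.153) for c in((45,180),(220,25),(365,195),(190,348))]
for c in C: print(c.round(4))
m=np.mean(C,0);print("mid",m,[np.linalg.norm(C[i]-C[i-1]) for i in range(4)])
d=(C[1]+C[2]-C[0]-C[3]);print("yaw",np.degrees(np.arctan2(d[1],d[0])))
d=C[0]-C[3]+C[1]-C[2];print("yaw y",np.degrees(np.arctan2(d[1],d[0]))-90)
print("bar z.125",plane(T(79,283),.125), "ends",plane(T(50,238),.125),plane(T(108,328),.125))
E
```

```text
window [ 0.4878 -0.2712  0.1514] [0.0005 0.0005]
cornerFL [ 0.4916 -0.1431  0.1473] [0.0015 0.0015]
barmid [ 0.4103 -0.1731  0.12  ] [0.0008 0.0008]
bar left end [ 0.4438 -0.1468  0.1262] [0.0034 0.0034]
bar right end [ 0.377  -0.1994  0.116 ] [0.0022 0.0022]
[ 0.49   -0.1412  0.153 ]
[ 0.6159 -0.279   0.153 ]
[ 0.4835 -0.3923  0.153 ]
[ 0.3623 -0.2543  0.153 ]
mid [ 0.48792649 -0.2666816   0.153     ] [np.float64(0.17060956869556018), np.float64(0.18663828603123495), np.float64(0.17429114994833877), np.float64(0.18363243918952243)]
yaw -48.144939806075804
yaw y -48.98540802365509
bar z.125 [ 0.41087336 -0.17285363  0.125     ] ends [ 0.4461987  -0.14947377  0.125     ] [ 0.37575138 -0.19609892  0.125     ]
```

```bash
cat >> h.py <<'E'
def ori(h,p,s=1):  # heading, pitch-down deg; s=1: tool x to the left
    h,p=np.radians([h,p]);z=np.array([np.cos(h)*np.cos(p),np.sin(h)*np.cos(p),-np.sin(p)])
    x=s*np.array([-np.sin(h),np.cos(h),0]);return R.from_matrix(np.c_[x,np.cross(z,x),z])
def move(Rt,pt):
    s=read_state();R0=R.from_quat(s["tcp_rot"])
    print("turn",np.degrees((Rt*R0.inv()).as_rotvec()).round(1),"xyz",(np.asarray(pt)-s["position"]).round(4))
E
python3 - <<'E'
from h import *
O=ori(-49,35);a=O.as_matrix()[:,2];print(a)
move(O,np.array([.411,-.173,.125])-.10*a+[0,0,.12])
O=ori(-40,60);a=O.as_matrix()[:,2]
move(O,np.array([.411,-.173,.125])-.10*a+[0,0,.08])
T=lambda u,v: ray("top",u*.64,v*.64)
print("bottle",plane(T(413,368),.105),"rack",plane(T(390,270),.12),"beaker",plane(T(319,330),.07))
E
```

```text
[ 0.53741209 -0.6182219  -0.57357644]
turn [  13.9  -64.6 -111.1] xyz [ 0.1985 -0.6376  0.0716]
turn [  10.1  -34.  -110.2] xyz [ 0.214  -0.6673  0.0609]
bottle [ 0.37323586 -0.05328559  0.105     ] rack [ 0.55390377 -0.00678737  0.12      ] beaker [0.44167521 0.12741021 0.07      ]
```

>>> {"fn": "servo_tool", "kwargs": {"turn": [[1,-5,-9],[2,-10,-18],[3,-15,-27],[5,-21,-37],[6,-26,-46],[7,-32,-55],[8,-37,-64],[9,-42,-73],[10,-48,-83],[12,-54,-92],[13,-59,-101],[14,-64.6,-111]], "xyz": [[0.01,-0.03,0.03],[0.03,-0.09,0.06],[0.05,-0.15,0.07],[0.065,-0.21,0.07],[0.08,-0.27,0.07],[0.1,-0.33,0.07],[0.12,-0.39,0.07],[0.14,-0.45,0.07],[0.16,-0.51,0.07],[0.18,-0.57,0.07],[0.19,-0.61,0.07],[0.2,-0.64,0.07]], "claw": [1,1,1,1,1,1,1,1,1,0.3,0.3,0.3]}}

```text
time: 1.65
position: [0.3713, -0.0968, 0.3073]
tcp_rot: [0.834, 0.309, 0.15, 0.433]
force: [1.2, 1.2, 0.1]
opening: 0.383
gripper_force: 0.0
```

```bash
python3 - <<'E'
from h import *
s=read_state();print(s["time"],s["position"],s["qpos"].round(2),s["opening"]);print(R.from_quat(s["tcp_rot"]).as_matrix().round(3))
np.save("s1.npy",s,allow_pickle=True)
p=read_camera("wrist")[...,::-1];cv2.imwrite("pics/w1.png",p);cv2.imwrite("pics/w1b.png",cv2.resize(p,(800,600),interpolation=cv2.INTER_CUBIC))
E
```

```text
1.65 [ 0.37128615 -0.09681654  0.30731317] [ 0.35 -0.85 -0.59  1.39 -0.88  2.58] 0.3831780348019015
[[ 0.764  0.385  0.517]
 [ 0.644 -0.435 -0.629]
 [-0.018  0.814 -0.58 ]]
```

View pics/w1b.png

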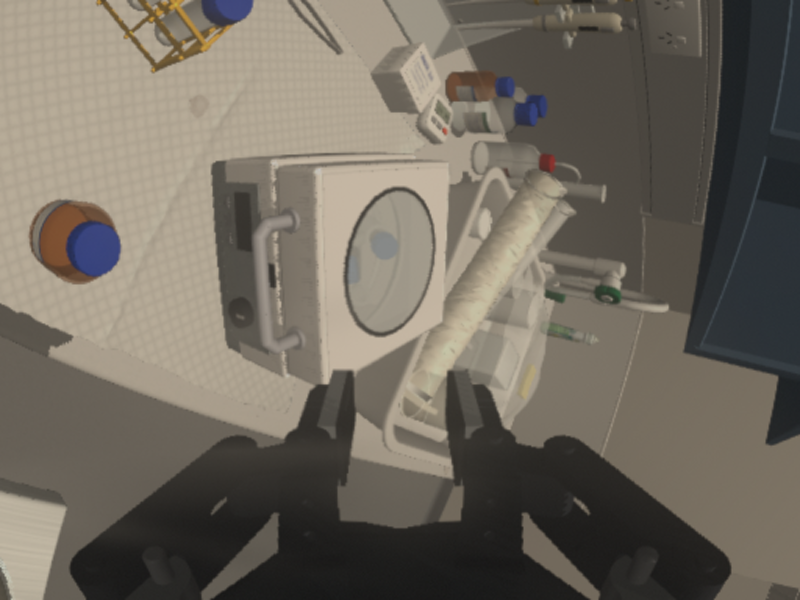

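The wrist view (800 px) shows the bar from (263,224) to (268,345) with posts running to the lid. The window is at (391,261), and the caps show at (384,243) and (353,265).

```bash
python3 - <<'E'
from h import *
s1=np.load("s1.npy",allow_pickle=True).item()
W=lambda u,v: ray("wrist",(u+.5)*.64-.5,(v+.5)*.64-.5,st=s1)
T=lambda u,v: ray("top",285+(u+.5)/3.6-.5,145+(v+.5)/3.6-.5)
S=lambda u,v: ray("scene",270+(u-396+.5)/3.6-.5,190+(v+.5)/3.6-.5)
def pr(n,*a): p,e=tri(a);print(n,p.round(4),np.round(e,4));return p
b=pr("bar WS",W(265,285),S(433,128));b=pr("bar all",W(265,285),S(433,128),T(79,283))
for z in(.12,.125):
  e1,e2=plane(W(263,224),z),plane(W(268,345),z);d=e1-e2;m=(e1+e2)/2
  print("bar",z,e1,e2,m,np.linalg.norm(d),"yaw",np.degrees(np.arctan2(d[1],d[0]))-90)
w=pr("window",W(391,261),T(211,186),S(610,107))
print("yaw win-bar",np.degrees(np.arctan2(*(w-b)[1::-1])),np.hypot(*(w-b)[:2]))
C=[plane(W(*c),.153) for c in((316,168),(447,163),(444,324),(322,380))];print(np.array(C).round(4))
E
```

```text
bar WS [ 0.4118 -0.1743  0.1221] [0.0033 0.0033]
bar all [ 0.4115 -0.1739  0.1222] [0.0037 0.003  0.0008]
bar 0.12 [ 0.45173667 -0.15027405  0.12      ] [ 0.37633027 -0.20816887  0.12      ] [ 0.41403347 -0.17922146  0.12      ] 0.09506806040920737 yaw -52.48400408550233
bar 0.125 [ 0.45005791 -0.1466413   0.125     ] [ 0.37605084 -0.20346175  0.125     ] [ 0.41305438 -0.17505153  0.125     ] 0.09330386444004081 yaw -52.484004085502306
window [ 0.4891 -0.2707  0.1505] [0.0015 0.0014 0.0007]
yaw win-bar -51.269906814869984 0.12409923769174341
[[ 0.4973 -0.1427  0.153 ]
 [ 0.6142 -0.2844  0.153 ]
 [ 0.483  -0.4044  0.153 ]
 [ 0.3693 -0.2471  0.153 ]]
```

```bash
python3 - <<'E'
from h import *
O=ori(-51,45);a=O.as_matrix()[:,2];b=np.array([.411,-.1735,.124]);print(a)
move(O,b-.06*a); move(O,b+.015*a)
E
```

```text
[ 0.44499672 -0.54952518 -0.70710678]
turn [ 8.   5.4 -0.6] xyz [ 0.0128 -0.0405 -0.1397]
turn [ 8.   5.4 -0.6] xyz [ 0.0462 -0.0817 -0.1927]
```

>>> {"fn": "servo_tool", "kwargs": {"turn": [[4,3,0],[8,5.4,-0.6],[8,5.4,-0.6],[8,5.4,-0.6],[8,5.4,-0.6]], "xyz": [[0.005,-0.015,-0.05],[0.01,-0.03,-0.1],[0.013,-0.04,-0.14],[0.013,-0.04,-0.14],[0.013,-0.04,-0.14]], "claw": [0.3,0.3,0.3,0.3,0.3]}}

```text
time: 2.33
position: [0.395, -0.1306, 0.1704]
tcp_rot: [0.87, 0.314, 0.124, 0.358]
force: [-0.3, 0.9, 0.9]
opening: 0.3
gripper_force: 0.0
```

```bash
python3 - <<'E'
from h import *
O=ori(-51,45);a=O.as_matrix()[:,2];b=np.array([.411,-.1735,.124]);
s=read_state();print(s["position"],s["qpos"].round(2),s["opening"],s["force"])
move(O,b-.06*a); move(O,b+.015*a)
np.save("s2.npy",s,allow_pickle=True)
p=read_camera("wrist")[...,::-1];cv2.imwrite("pics/w2.png",p);cv2.imwrite("pics/w2b.png",cv2.resize(p,(800,600),interpolation=cv2.INTER_CUBIC))
E
```

```text
[ 0.39497111 -0.13056311  0.17037352] [ 0.09 -0.85 -0.8   1.12 -0.62  2.38] 0.2997183572856715 [-0.29396388  0.92990367  0.86994219]
turn [-0.  -0.7 -0.5] xyz [-0.0107 -0.01   -0.0039]
turn [-0.  -0.7 -0.5] xyz [ 0.0227 -0.0512 -0.057 ]
```

View pics/w2b.png

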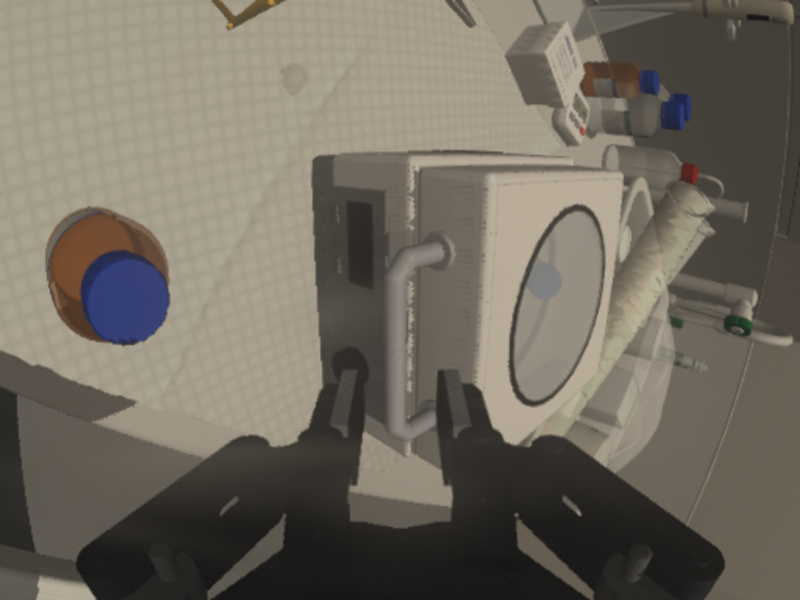

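The wrist view shows the bar from about (400,258) to (400,432), with posts at (440,250) and (432,415). It lies between the fingertips' columns (about 355 and 445).

```bash
python3 - <<'E'
from h import *
s1=np.load("s1.npy",allow_pickle=True).item();s2=np.load("s2.npy",allow_pickle=True).item()
W=lambda u,v,s: ray("wrist",(u+.5)*.64-.5,(v+.5)*.64-.5,st=s)
T=lambda u,v: ray("top",285+(u+.5)/3.6-.5,145+(v+.5)/3.6-.5)
P=[tri([W(263,224,s1),W(398,252,s2)]),tri([W(268,345,s1),W(400,432,s2)])]
for p in P:print(p)
d=P[0][0]-P[1][0];m=(P[0][0]+P[1][0])/2;print(m,np.linalg.norm(d),np.degrees(np.arctan2(d[1],d[0]))-90)
print(tri([W(265,285,s1),W(398,340,s2),T(79,283)]))
O=ori(-51,45);M=O.as_matrix();print("bar rel TCP in tool", M.T@(m-s2["position"]))
E
```

```text
(array([ 0.45579931, -0.15773664,  0.10969389]), [np.float64(0.0005858155297365881), np.float64(0.0005858155297364952)])
(array([ 0.37611667, -0.19724295,  0.13205128]), [np.float64(0.0005710759213836829), np.float64(0.0005710759213836491)])
[ 0.41595799 -0.17748979  0.12087258] 0.09170564055870754 -63.62798712442509
(array([ 0.41403501, -0.17272024,  0.12518028]), [np.float64(0.001215129623303996), np.float64(0.0034831773886117795), np.float64(0.0031650946517043253)])
bar rel TCP in tool [-0.01322205  0.00012404  0.07012893]
```

>>> {"fn": "servo_tool", "kwargs": {"turn": [[0,-0.7,-0.5],[0,-0.7,-0.5],[0,-0.7,-0.5],[0,-0.7,-0.5],[0,-0.7,-0.5]], "xyz": [[-0.004,-0.015,-0.01],[0.004,-0.025,-0.022],[0.013,-0.037,-0.038],[0.019,-0.044,-0.047],[0.019,-0.044,-0.047]], "claw": [0.3,0.3,0.3,0.3,0.3]}}

```text
time: 3.0
position: [0.4141, -0.1746, 0.1227]
tcp_rot: [0.871, 0.308, 0.127, 0.361]
force: [0.2, -0.3, 0.6]
opening: 0.298
gripper_force: 0.0
```

```bash
python3 - <<'E'
from h import *
O=ori(-51,45);a=O.as_matrix()[:,2];b=np.array([.413,-.1745,.124]);
s=read_state();print(s["position"],s["qpos"].round(2),s["opening"],s["force"])
print(O.as_matrix().T@(b-s["position"])); move(O,b+.013*a)
np.save("s3.npy",s,allow_pickle=True)
p=read_camera("wrist")[...,::-1];cv2.imwrite("pics/w3.png",p);cv2.imwrite("pics/w3b.png",cv2.resize(p[150:330,180:340],None,fx=3.3,fy=3.3,interpolation=cv2.INTER_CUBIC))
E
```

```text
[ 0.41405839 -0.174615    0.12270493] [-0.06 -0.84 -0.9   0.91 -0.55  2.23] 0.29823970471920647 [ 0.24330005 -0.26126931  0.56660045]
[-0.00075015  0.00038157 -0.00144993]
turn [-0.  -0.1  0. ] xyz [ 0.0047 -0.007  -0.0079]
```

View pics/w3b.png

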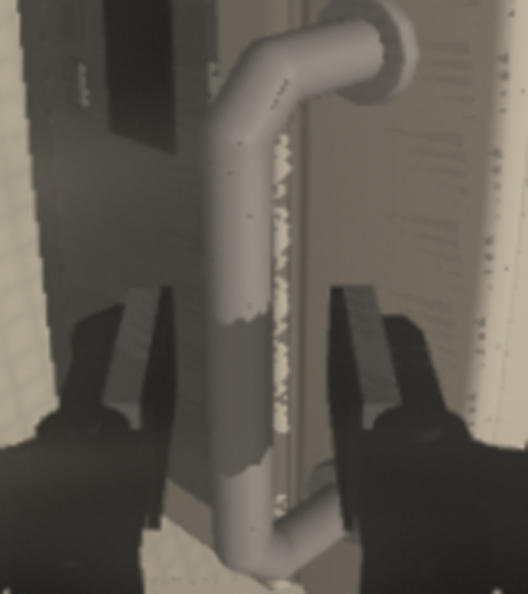

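The bar at (245,370) lies between the pads (inner edges at 175 and 330), near the middle of its length. I advance and close.

>>> {"fn": "servo_tool", "kwargs": {"turn": [[0,0,0],[0,0,0],[0,0,0],[0,0,0],[0,0,0],[0,0,0]], "xyz": [[0.003,-0.004,-0.005],[0.006,-0.008,-0.01],[0.006,-0.008,-0.01],[0.006,-0.008,-0.01],[0.006,-0.008,-0.01],[0.006,-0.008,-0.01]], "claw": [0.3,0.3,0,0,0,0]}}

```text
time: 3.8
position: [0.4195, -0.1827, 0.1112]
tcp_rot: [0.871, 0.309, 0.126, 0.36]
force: [-1.8, 2.0, -2.3]
opening: 0.106
gripper_force: 58.5
```

```bash
python3 - <<'E'
from h import *
s=read_state();print(s["position"],s["qpos"].round(2),s["opening"],s["force"],s["gripper_force"])
# swing: bar offset from its start, hinge 225 behind & 20 below
X=np.array([np.cos(np.radians(-51)),np.sin(np.radians(-51)),0]);Z=np.array([0,0,1.])
r0=-.225*X+.02*Z
# TCP = bar + k*a(pitch)
k=.014
for q in np.r_[np.arange(0,1.7,.1),1.66,1.68]:
    c,sn=np.cos(q),np.sin(q)
    r=X*(-.225*c+.02*sn)+Z*(.225*sn+.02*c)
    dp=(r-r0); p=45+10*min(q/1.66,1);h=-51
    da=ori(h,p).as_matrix()[:,2]-ori(h,45).as_matrix()[:,2]
    print(round(q,2),(dp+k*da).round(4), "turn",((p-45)*np.array([X[1],-X[0],0])*-1).round(2))
print((ori(-51,55)*ori(-51,45).inv()).as_rotvec(degrees=True))
E
```

```text
[ 0.41950627 -0.18274564  0.1112187 ] [-0.09 -0.82 -0.92  0.87 -0.53  2.2 ] 0.10647697841399037 [-1.75896347  1.96694025 -2.3027334 ] 58.529149889945984
0.0 [0. 0. 0.] turn [ 0.  0. -0.]
0.1 [ 0.0019 -0.0023  0.0223] turn [ 0.47  0.38 -0.  ]
0.2 [ 0.0052 -0.0064  0.0441] turn [ 0.94  0.76 -0.  ]
0.3 [ 0.0098 -0.0122  0.0653] turn [ 1.4   1.14 -0.  ]
0.4 [ 0.0158 -0.0195  0.0856] turn [ 1.87  1.52 -0.  ]
0.5 [ 0.023  -0.0284  0.1049] turn [ 2.34  1.9  -0.  ]
0.6 [ 0.0314 -0.0388  0.1229] turn [ 2.81  2.27 -0.  ]
0.7 [ 0.0409 -0.0505  0.1395] turn [ 3.28  2.65 -0.  ]
0.8 [ 0.0514 -0.0635  0.1545] turn [ 3.75  3.03 -0.  ]
0.9 [ 0.0628 -0.0776  0.1678] turn [ 4.21  3.41 -0.  ]
1.0 [ 0.075  -0.0926  0.1792] turn [ 4.68  3.79 -0.  ]
1.1 [ 0.0878 -0.1085  0.1885] turn [ 5.15  4.17 -0.  ]
1.2 [ 0.1012 -0.125   0.1958] turn [ 5.62  4.55 -0.  ]
1.3 [ 0.1149 -0.1419  0.2009] turn [ 6.09  4.93 -0.  ]
1.4 [ 0.129  -0.1592  0.2038] turn [ 6.55  5.31 -0.  ]
1.5 [ 0.1431 -0.1767  0.2044] turn [ 7.02  5.69 -0.  ]
1.6 [ 0.1572 -0.1941  0.2028] turn [ 7.49  6.07 -0.  ]
1.66 [ 0.1656 -0.2045  0.2008] turn [ 7.77  6.29 -0.  ]
1.68 [ 0.1684 -0.2079  0.1999] turn [ 7.77  6.29 -0.  ]
[ 7.77145961e+00  6.29320391e+00 -7.96148789e-16]
```

>>> {"fn": "servo_tool", "kwargs": {"turn": [[1,0.8,0],[3,2.4,0],[5,4,0],[7,5.6,0],[7.8,6.3,0],[7.8,6.3,0],[7.8,6.3,0],[7.8,6.3,0]], "xyz": [[0.002,-0.002,0.022],[0.005,-0.006,0.044],[0.009,-0.012,0.065],[0.015,-0.019,0.085],[0.022,-0.028,0.104],[0.031,-0.038,0.122],[0.04,-0.05,0.139],[0.051,-0.063,0.154]], "claw": [0,0,0,0,0,0,0,0]}}

```text
time: 4.8
position: [0.4715, -0.2455, 0.2666]
tcp_rot: [0.899, 0.319, 0.1, 0.282]
force: [1.8, 5.3, -4.6]
opening: 0.104
gripper_force: 60.5
```

```bash
python3 - <<'E'
from h import *
s=read_state();print(s["position"]-[0.4195,-0.1827,0.1112],s["qpos"].round(2),s["opening"],s["force"],s["gripper_force"])
p=read_camera("scene")[...,::-1];cv2.imwrite("pics/sc2.png",cv2.resize(p[60:300,200:460],None,fx=2.4,fy=2.4,interpolation=cv2.INTER_CUBIC))
E
```

```text
[ 0.05204121 -0.06276735  0.15540035] [-0.31 -0.49 -0.38  1.15 -0.32  2.06] 0.10377998962426425 [ 1.78989562  5.32002952 -4.62378085] 60.46147406101227
```

View pics/sc2.png

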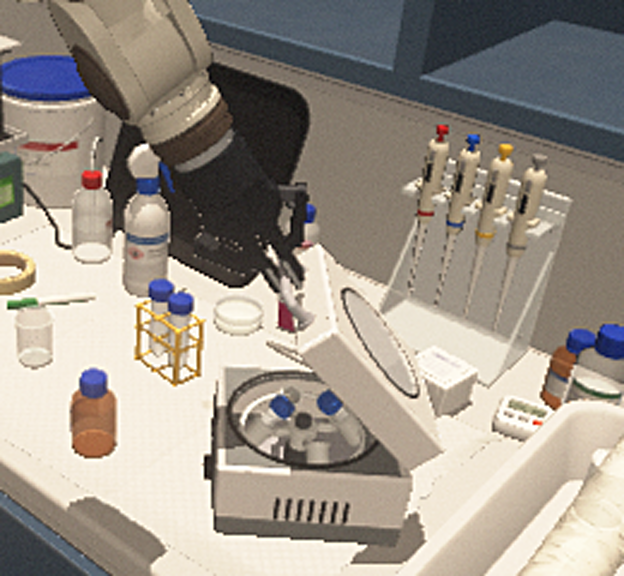

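The scene view shows the lid about 45° open in the grip and the rotor visible: nut at about (303,421), caps at (283,404) and (329,402). Nothing else has moved, so I continue the swing.

>>> {"fn": "servo_tool", "kwargs": {"turn": [[0,0,0],[0,0,0],[0,0,0],[0,0,0],[0,0,0],[0,0,0],[0,0,0],[0,0,0],[0,0,0],[0,0,0]], "xyz": [[0.011,-0.014,0.013],[0.023,-0.029,0.025],[0.036,-0.045,0.034],[0.049,-0.061,0.041],[0.063,-0.078,0.046],[0.077,-0.095,0.049],[0.091,-0.113,0.05],[0.105,-0.13,0.048],[0.113,-0.14,0.0465],[0.115,-0.142,0.046]], "claw": [0,0,0,0,0,0,0,0,0,0]}}

```text
time: 6.1
position: [0.5861, -0.3847, 0.3115]
tcp_rot: [0.899, 0.32, 0.1, 0.28]
force: [-18.7, 34.6, 11.1]
opening: 0.104
gripper_force: 65.0
```

```bash
python3 - <<'E'
from h import *
s=read_state();print(s["position"]-[0.4195,-0.1827,0.1112],s["position"],s["qpos"].round(2),s["opening"],s["force"],s["gripper_force"])
print(R.from_quat(s["tcp_rot"]).as_matrix().round(3))
E
```

```text
[ 0.16658087 -0.20197108  0.20025734] [ 0.58608087 -0.38467108  0.31145734] [-0.49 -0.1   0.    1.11 -0.22  1.9 ] 0.10364685103344057 [-18.67732359  34.60993874  11.07827248] 64.97694253921509
[[ 0.774  0.52   0.36 ]
 [ 0.633 -0.637 -0.44 ]
 [ 0.001  0.569 -0.823]]
```

>>> {"fn": "servo_tool", "kwargs": {"turn": [[0,0,0],[0,0,0],[0,0,0],[0,0,0],[0,0,0],[0,0,0],[0,0,0],[0,0,0]], "xyz": [[-0.001,0.001,0],[-0.001,0.001,0],[-0.001,0.001,0],[-0.009,0.011,0.016],[-0.018,0.022,0.033],[-0.045,0.055,0.045],[-0.075,0.09,0.045],[-0.1,0.122,0.04]], "claw": [0.3,0.3,0.3,0.3,0.3,0.3,0.3,0.4]}}

```text
time: 7.1
position: [0.4843, -0.2647, 0.3539]
tcp_rot: [0.899, 0.318, 0.1, 0.284]
force: [-0.2, 0.6, 0.8]
opening: 0.398
gripper_force: 0.0
```

```bash
cat >> h.py <<'E'
def ori2(h,p):  # closing sideways, tool x back towards robot
    h,p=np.radians([h,p]);H=np.array([np.cos(h),np.sin(h),0]);Z=np.array([0,0,1.])
    z=np.cos(p)*H-np.sin(p)*Z;x=-np.sin(p)*H-np.cos(p)*Z
    return R.from_matrix(np.c_[x,np.cross(z,x),z])
E
python3 - <<'E'
from h import *
s=read_state();print(s["position"],s["qpos"].round(2),s["opening"],s["force"],s["gripper_force"])
O=ori2(-51,65);print(O.as_matrix().round(2));move(O,[.474,-.252,.24])
E
```

```text
[ 0.48431805 -0.26472901  0.35387647] [-0.35 -0.4  -0.15  1.28 -0.3   2.03] 0.3977943081956461 [-0.16332549  0.57604737  0.83944284] 0.0
[[-0.57  0.78  0.27]
 [ 0.7   0.63 -0.33]
 [-0.42 -0.   -0.91]]
turn [-22.2  40.   78.1] xyz [-0.0103  0.0127 -0.1139]
```

>>> {"fn": "servo_tool", "kwargs": {"turn": [[-2,4,8],[-4.5,8,16],[-7,12,23.5],[-9,16,31],[-11,20,39],[-13.5,24,47],[-16,28,55],[-18,32,62.5],[-20,36,70],[-22.2,40,78.1],[-22.2,40,78.1]], "xyz": [[-0.004,0.005,0],[-0.008,0.01,-0.01],[-0.01,0.013,-0.02],[-0.01,0.013,-0.03],[-0.01,0.013,-0.04],[-0.01,0.013,-0.05],[-0.01,0.013,-0.06],[-0.01,0.013,-0.07],[-0.01,0.013,-0.08],[-0.01,0.013,-0.09],[-0.01,0.013,-0.09]], "claw": [0.5,0.5,0.5,0.5,0.5,0.5,0.5,0.5,0.5,0.5,0.5]}}

```text
time: 8.48
position: [0.4755, -0.2526, 0.2622]
tcp_rot: [0.42, 0.881, -0.094, 0.195]
force: [-0.2, -0.4, -0.3]
opening: 0.5
gripper_force: 0.0
```

```bash
python3 - <<'E'
from h import *
s=read_state();print(s["position"],s["qpos"].round(2),s["opening"],s["force"]);print(R.from_quat(s["tcp_rot"]).as_matrix().round(2))
np.save("s4.npy",s,allow_pickle=True)
p=read_camera("wrist")[...,::-1];cv2.imwrite("pics/w4.png",p)
t=read_camera("top")[...,::-1];cv2.imwrite("pics/t4.png",t)
c=read_camera("scene")[...,::-1];cv2.imwrite("pics/sc4.png",c)
o=np.zeros((600,800,3),np.uint8);o[:384,:512]=p
x=cv2.resize(t[130:260,280:410],(288,288),interpolation=cv2.INTER_CUBIC);o[:288,512:]=x
x=cv2.resize(c[130:300,260:430],(288,288),interpolation=cv2.INTER_CUBIC);o[300:588,512:]=x
cv2.imwrite("pics/m4.png",o)
def blue(im):
    h=cv2.cvtColor(im,cv2.COLOR_BGR2HSV);m=cv2.inRange(h,(105,110,50),(130,255,255))
    n,l,st,ce=cv2.connectedComponentsWithStats(m)
    return [(st[i].tolist(),ce[i].round(1)) for i in range(1,n) if st[i][4]>25]
for n,im in(("w",p),("t",t),("s",c)):print(n,*blue(im),sep="\n ")
E
```

```text
[ 0.47553135 -0.2526388   0.2621522 ] [-0.38 -0.33 -0.21  1.3  -0.21  0.47] 0.4995336376523019 [-0.16897965 -0.35171717 -0.33933714]
[[-0.57  0.78  0.26]
 [ 0.7   0.63 -0.33]
 [-0.42 -0.   -0.91]]
w
 ([469, 0, 43, 35, 1003], array([488.8,  13.8]))
 ([236, 104, 24, 25, 268], array([246.8, 116.9]))
 ([251, 150, 24, 24, 432], array([262.3, 161.6]))
 ([488, 342, 9, 13, 68], array([491.7, 349. ]))
t
 ([189, 116, 7, 10, 34], array([192.3, 121.4]))
 ([238, 165, 11, 11, 92], array([242.5, 170.2]))
 ([251, 167, 11, 11, 94], array([256.1, 172.2]))
 ([343, 186, 7, 8, 31], array([346.7, 189.3]))
 ([260, 230, 11, 11, 96], array([264.8, 235.1]))
s
 ([200, 83, 46, 19, 716], array([221.7,  92.1]))
 ([266, 127, 7, 13, 36], array([269. , 132.2]))
 ([257, 134, 10, 7, 52], array([261.2, 137.2]))
 ([323, 145, 8, 8, 60], array([326.5, 148.5]))
 ([262, 177, 18, 14, 149], array([270.5, 183.3]))
 ([436, 193, 42, 17, 437], array([457.9, 200.7]))
 ([234, 214, 10, 7, 58], array([238.7, 217.2]))
 ([332, 223, 11, 10, 74], array([336.8, 227.3]))
 ([313, 225, 9, 9, 56], array([317. , 229.1]))
```

View pics/m4.png

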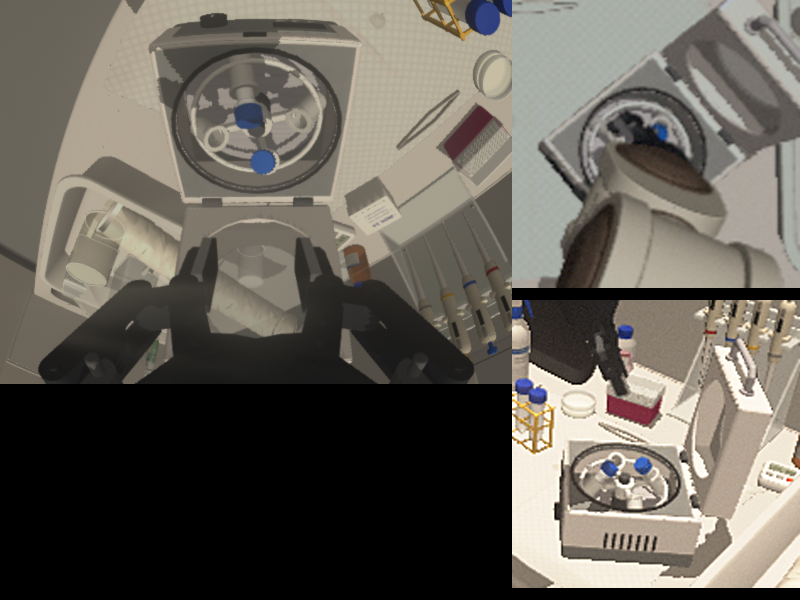

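The composite shows the lid standing fully open. In the wrist view the sample cap is at (262,162) on the hinge side and the balance cap at (248,117). In the scene view they are at (337,227) and (317,229).

```bash
python3 - <<'E'
from h import *
s=np.load("s4.npy",allow_pickle=True).item()
W=lambda u,v: ray("wrist",u,v,st=s)
S=lambda u,v: ray("scene",u,v)
c=tri([W(262.5,161.8),S(337,227.6)]);b=tri([W(247.5,116.5),S(317.2,229.3)])
print("sample",c,"\nbalance",b)
d=c[0]-b[0];print("dist",np.linalg.norm(d[:2]),"yaw",np.degrees(np.arctan2(d[1],d[0])),"mid",(c[0]+b[0])/2)
c2,b2=plane(W(262.5,161.8),.125),plane(W(247.5,116.5),.125);d=c2-b2;print(c2,b2,"yaw",np.degrees(np.arctan2(d[1],d[0])),np.linalg.norm(d),(c2+b2)/2)
# hinge knuckles
k=[plane(W(u,v),.105) for u,v in((212,202),(305,202))];print(k);e=k[0]-k[1];print("hinge mid",np.mean(k,0),"yaw",np.degrees(np.arctan2(e[1],e[0])))
E
```

```text
sample (array([ 0.51031842, -0.28607994,  0.12208816]), [np.float64(0.0018139336485665152), np.float64(0.001813933648566538)]) 
balance (array([ 0.46658748, -0.25438277,  0.12222702]), [np.float64(0.001985495831141708), np.float64(0.001985495831141546)])
dist 0.05401023729859698 yaw -35.93543881536258 mid [ 0.48845295 -0.27023136  0.12215759]
[ 0.51065808 -0.28568595  0.125     ] [ 0.46743144 -0.25452547  0.125     ] yaw -35.7864328038896 0.05328711941429466 [ 0.48904476 -0.27010571  0.125     ]
[array([ 0.51272629, -0.38430958,  0.105     ]), array([ 0.60146205, -0.31236278,  0.105     ])]
hinge mid [ 0.55709417 -0.34833618  0.105     ] yaw -140.9649202337434
```

```bash
python3 - <<'E'
from h import *
O=ori2(-36,62);a=O.as_matrix()[:,2];C=np.array([.511,-.2864,.1225]);print(a)
move(O,C-.045*a);print((.063*a).round(4))
E
```

```text
[ 0.37981047 -0.27594846 -0.88294759]
turn [-2.  -2.1 15.1] xyz [ 0.0182 -0.0212 -0.1006]
[ 0.0239 -0.0174 -0.0556]
```

>>> {"fn": "servo_tool", "kwargs": {"turn": [[-1,-1,7.5],[-2,-2.1,15.1],[-2,-2.1,15.1],[-2,-2.1,15.1],[-2,-2.1,15.1],[-2,-2.1,15.1]], "xyz": [[0.008,-0.01,-0.02],[0.014,-0.016,-0.05],[0.017,-0.02,-0.08],[0.018,-0.021,-0.1],[0.018,-0.021,-0.1],[0.018,-0.021,-0.1]], "claw": [0.5,0.5,0.5,0.5,0.5,0.5]}}

```text
time: 9.38
position: [0.4942, -0.274, 0.1633]
tcp_rot: [0.299, 0.923, -0.076, 0.23]
force: [0.3, -0.5, 0.8]
opening: 0.501
gripper_force: 0.0
```

```bash
python3 - <<'E'
from h import *
O=ori2(-36,62);M=O.as_matrix();a=M[:,2];C=np.array([.511,-.2864,.1225])
s=read_state();print(s["position"],s["qpos"].round(2),s["opening"],s["force"])
move(O,C+.018*a)
np.save("s5.npy",s,allow_pickle=True)
p=read_camera("wrist")[...,::-1];cv2.imwrite("pics/w5.png",p);cv2.imwrite("pics/w5b.png",cv2.resize(p[60:384,100:420],None,fx=1.8,fy=1.8,interpolation=cv2.INTER_CUBIC))
h=cv2.cvtColor(p,cv2.COLOR_BGR2HSV);m=cv2.inRange(h,(105,110,40),(130,255,255))
n,l,st,ce=cv2.connectedComponentsWithStats(m)
s4=np.load("s4.npy",allow_pickle=True).item()
for i in range(1,n):
    if st[i][4]>200:
        u,v=st[i][0]+st[i][2]/2-.5,st[i][1]+st[i][3]/2-.5
        print(st[i],ce[i],tri([ray("wrist",u,v,st=s),ray("wrist",262.5,161.8,st=s4)]),tri([ray("wrist",u,v,st=s),ray("scene",337,227.6)]))
E
```

```text
[ 0.49419511 -0.27401528  0.16332714] [-0.47 -0.38 -0.46  1.   -0.08  0.14] 0.5006585612982537 [ 0.26053718 -0.4748289   0.79184633]
turn [ 0.1 -0.1 -0.1] xyz [ 0.0236 -0.0174 -0.0567]
[242 137  34  27 778] [258.19280206 150.22622108] (array([ 0.51454733, -0.29111882,  0.08051949]), [np.float64(0.022283805951929834), np.float64(0.022283805951929938)]) (array([ 0.50229295, -0.27437933,  0.10200136]), [np.float64(0.020286138268414588), np.float64(0.020286138268414765)])
[239 201  36  34 914] [256.62582057 217.27571116] (array([ 0.50915135, -0.28452489,  0.12750291]), [np.float64(6.923628859873337e-05), np.float64(6.923628859879594e-05)]) (array([ 0.50978475, -0.28603917,  0.12353768]), [np.float64(0.0024237130135794744), np.float64(0.00242371301357956)])
```

View pics/w5b.png

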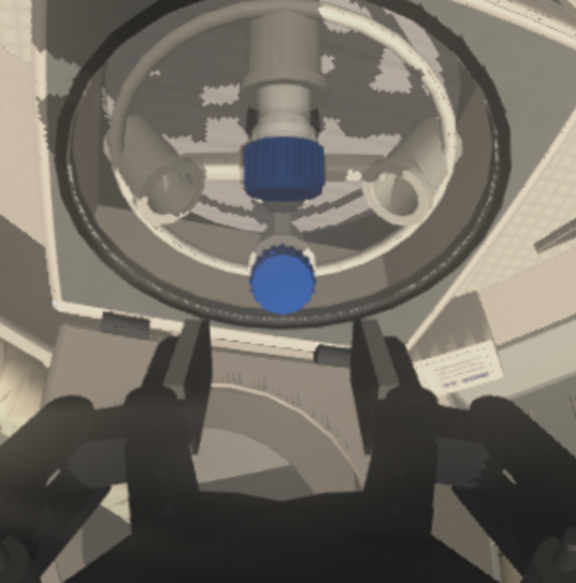

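The sample cap at (282,280) is centred between the pads (inner edges at 210 and 353), with the balance cap at (283,168). I descend along the tool and close.

>>> {"fn": "servo_tool", "kwargs": {"turn": [[0,0,0],[0,0,0],[0,0,0],[0,0,0],[0,0,0],[0,0,0],[0,0,0],[0,0,0],[0,0,0],[0,0,0]], "xyz": [[0.006,-0.0045,-0.014],[0.012,-0.009,-0.028],[0.018,-0.0135,-0.042],[0.0235,-0.0174,-0.056],[0.0235,-0.0174,-0.056],[0.0235,-0.0174,-0.056],[0.0235,-0.0174,-0.056],[0.0235,-0.0174,-0.056],[0.0235,-0.0174,-0.056],[0.0235,-0.0174,-0.056]], "claw": [0.5,0.5,0.5,0.5,0.5,0,0,0,0,0]}}

```text
time: 10.68
position: [0.5174, -0.2913, 0.106]
tcp_rot: [0.299, 0.923, -0.076, 0.229]
force: [-0.5, 1.5, 1.9]
opening: 0.254
gripper_force: 58.7
```

```bash
python3 - <<'E'
from h import *
s=read_state();print(s["position"],s["opening"],s["force"],s["gripper_force"],s["qpos"].round(2))
h=np.radians(-36);ax=np.array([-np.sin(np.radians(35))*np.cos(h),-np.sin(np.radians(35))*np.sin(h),np.cos(np.radians(35))])
print("axis",ax.round(4),"70mm",(.07*ax).round(4))
print("upright turn",(ori2(-36,97)*ori2(-36,62).inv()).as_rotvec(degrees=True).round(2))
E
```

```text
[ 0.51737635 -0.29128078  0.10603393] 0.25365452160622093 [-0.48263996  1.48055892  1.9416231 ] 58.67739915847778 [-0.48 -0.29 -0.51  0.87 -0.07  0.13]
axis [-0.464   0.3371  0.8192] 70mm [-0.0325  0.0236  0.0573]
upright turn [20.57 28.32 -0.  ]
```

>>> {"fn": "servo_tool", "kwargs": {"turn": [[0,0,0],[0,0,0],[0,0,0],[0,0,0],[0,0,0],[0,0,0],[0,0,0],[0,0,0],[0,0,0],[0,0,0]], "xyz": [[-0.0028,0.002,0.0049],[-0.0056,0.004,0.0098],[-0.0093,0.0067,0.0164],[-0.0139,0.0101,0.0246],[-0.0186,0.0135,0.0328],[-0.0232,0.0169,0.041],[-0.0278,0.0202,0.0492],[-0.0325,0.0236,0.0573],[-0.0325,0.0236,0.075],[-0.0325,0.0236,0.075]], "claw": [0,0,0,0,0,0,0,0,0,0]}}

```text
time: 11.92
position: [0.4856, -0.2681, 0.1831]
tcp_rot: [0.298, 0.923, -0.076, 0.23]
force: [0.7, -0.0, 0.4]
opening: 0.257
gripper_force: 58.7
```

```bash
python3 - <<'E'
from h import *
s=read_state();print(s["position"],s["opening"],s["force"],s["gripper_force"],s["qpos"].round(2))
np.save("s6.npy",s,allow_pickle=True)
p=read_camera("wrist")[...,::-1];c=read_camera("scene")[...,::-1]
cv2.imwrite("pics/w6.png",p);o=np.zeros((384,784,3),np.uint8);o[:,:400]=p[:,56:456];o[:,400:]=cv2.resize(c[110:302,250:442],(384,384),interpolation=cv2.INTER_CUBIC)
cv2.imwrite("pics/m6.png",o)
E
```

```text
[ 0.4856177  -0.26806804  0.18307549] 0.25661030869393053 [ 0.67829195 -0.04860413  0.36116884] 58.71583342552185 [-0.46 -0.4  -0.44  1.05 -0.08  0.14]
```

View pics/m6.png

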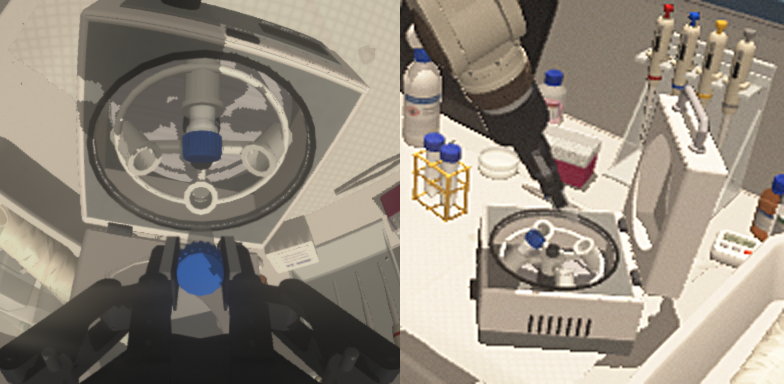

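The tube is out and held between the pads: cap at (200,268) in the left half. Its sleeve is empty, the balance tube is still seated and the lid is open. I now raise it and turn it upright.

>>> {"fn": "servo_tool", "kwargs": {"turn": [[0,0,0],[0,0,0],[2,2.8,0],[4.6,6.3,0],[7.2,9.9,0],[9.8,13.5,0],[12.4,17.1,0],[15,20.7,0],[17.6,24.2,0],[19.6,27,0],[20.6,28.3,0],[20.6,28.3,0]], "xyz": [[0,0,0.01],[-0.005,0.003,0.025],[-0.012,0.008,0.04],[-0.02,0.013,0.055],[-0.027,0.018,0.07],[-0.035,0.023,0.085],[-0.042,0.028,0.1],[-0.05,0.033,0.11],[-0.056,0.037,0.118],[-0.06,0.04,0.12],[-0.06,0.04,0.12],[-0.06,0.04,0.12]], "claw": [0,0,0,0,0,0,0,0,0,0,0,0]}}

```text
time: 13.52
position: [0.4251, -0.2279, 0.3005]
tcp_rot: [0.307, 0.95, 0.019, -0.059]
force: [0.0, 0.5, -0.3]
opening: 0.256
gripper_force: 58.7
```

```bash
python3 - <<'E'
from h import *
s=read_state();print(s["position"],s["opening"],s["force"],s["gripper_force"],s["qpos"].round(2))
print(R.from_quat(s["tcp_rot"]).as_matrix()[:,2])
p=read_camera("wrist")[...,::-1];c=read_camera("scene")[...,::-1]
cv2.imwrite("pics/w7.png",p);cv2.imwrite("pics/sc7.png",c)
# project expected grip point & tip into scene
i=camera_info("scene");f=192/np.tan(np.radians(i["fovy"]/2));Wc=np.array(i["world_to_cam"])
def pj(P):q=Wc@np.r_[P,1];return np.array([i["cx"],i["cy"]])+f*q[:2]/q[2]
a=R.from_quat(s["tcp_rot"]).as_matrix()[:,2];g=s["position"]-.018*a
for k in(8,-8,-25,-49,-65):print(k,pj(g+[0,0,k/1000]).round(1))
h=cv2.cvtColor(c,cv2.COLOR_BGR2HSV);m=cv2.inRange(h,(105,110,40),(130,255,255))
n,l,st,ce=cv2.connectedComponentsWithStats(m)
for j in range(1,n):
    if st[j][4]>15:print(st[j],ce[j].round(1))
u,v=pj(g).round().astype(int);g8=cv2.cvtColor(c,cv2.COLOR_BGR2GRAY)
for y in range(v-8,v+42,2):print(y,g8[y,u-16:u+18])
E
```

```text
[ 0.42506156 -0.22786201  0.30046162] 0.25591923658631915 [ 0.04235293  0.47959283 -0.27146344] 58.65076124668121 [-0.5   0.09  0.31  1.91  0.01  0.12]
[-0.10071763  0.07160449 -0.992335  ]
8 [308.2 161.5]
-8 [307.5 167.6]
-25 [306.9 173.9]
-49 [305.9 182.6]
-65 [305.3 188.3]
[200  83  46  19 718] [221.6  92.1]
[395 116   5   7  25] [396.6 118.5]
[274 119   4   6  17] [275.6 121.1]
[266 127   7  13  36] [269.  132.2]
[257 134  10   7  52] [261.2 137.2]
[326 146   5   7  18] [328.9 149.5]
[302 160   4   9  21] [303.2 164. ]
[262 177  18  14 150] [270.5 183.4]
[436 193  42  17 437] [457.9 200.7]
[234 214  10   7  56] [238.6 217.1]
[313 225   9   9  60] [317.  228.9]
157 [ 41  44  46  38  41  44  40  41  36  71 157  29  42  38  43  37  42  43
  39  37  40  33  38  42  38  37  41  39  40  37  34  80 195 194]
159 [ 39  42  42  46  41  46  37  36  33  37  65  34  41  39  29  31  42  36
  40  41  38  39  47  44  43  35  44  42  34  30  65 169 170 168]
161 [ 43  46  45  52  40  46  41  30  79 164  31  54  62  60  79 115  91  32
  38  38  45  41  35  36  28  27  29  32  29  43 111 127 146 150
[... 2447 characters left out ...]
12 220 223 226 229 229 229 226 223 223 215 198 174 155 244 237
 227 231 234 234 239 235 232  99 106 102  90  67  71  67  70  75]
199 [242 236 242 232 146 179 183 186 180 181 155 178 242 237 243 244 240 239
 239 238 236 237 225 235 235 238 241 241 239 245 234 100 106 109]
201 [239 236 239 241 239 241 242 240 241 240 240 240 240 240 237 238 237 240
 241 237 248 246 244 240 238 239 237 234 233 235 235 237 239 242]
203 [237 238 239 239 238 237 238 237 238 239 239 238 238 239 237 238 239 240
 234 108 148 175 178 176 192 236 250 247 244 239 237 224 233 233]
205 [240 237 238 239 238 237 241 239 239 239 239 238 239 240 239 239 239 238
 239 243 242 235 116 125 138 181 148 141 164 197 205 237 248 243]
```

```bash
python3 - <<'E'
from h import *
s=read_state();print(s["time"],np.abs(s["qd"]).max(),s["gripper_force"],s["position"])
if np.abs(s["qd"]).max()<.02 and s["gripper_force"]>40: print(job_done())
E
```

```text
13.625 0.010365307307474734 58.65195393562317 [ 0.42475684 -0.2276503   0.30074232]
the job is handed in; nothing more can be done
None
```

I handed the job in after 13.6 s: the lid is open against its stop, and the gripper holds the sample tube still and upright to within about 2–3°, with its tip about 25 cm above the bench. The balance tube is still in its sleeve, and I saw no sign that anything else on the bench had moved.

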